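# Hang the amber solar lantern on the rail by its open hook

### The job

Hang the amber solar lantern on the steel rail: hold it with the rail level with the gap in its open C-shaped hook, slide it sideways so that the rail passes in through the gap, and let it down until it hangs upright from the hook, still and let go, in the middle third of the rail. Leave the green lantern standing where it is.

Things in the scene. Friction and masses are not known exactly. Their poses are not given: they have to be found in the camera images.
- amber_grip (a point): Centre of the upright grip fin (mm: 30 along x, 14 thick along y, 40 tall) on top of the amber lantern: squat round amber body 80 across and 58 high, black base and ribs, over it an open C-shaped amber hook. Standing on the bench, 155 mm high, about 0.28 kg. This point is 136 mm above its underside. z up; x horizontal, out of the C's open side. Fingers closing along y pinch the fin.
- amber_hook (a point): Seat inside the amber hook, where the rail's centre line lies once hung; 32 mm below amber_grip, same axes. The 14 mm wide strap arches 6 mm above it. On the +x side, 20 to 25 mm out, a lip reaches 6 mm below it; under the lip the gap is open to 42 mm below it (middle 24 mm below). Back strap 19 mm to -x. The rail enters from +x at gap height, then the lantern is let down 24 mm.
- rail_mid (a point): Middle of the centre line of the level steel rail, a fixed rod 12 mm thick, 150 mm above the bench, along this point's y axis, between two white posts (16 mm thick, 22 mm balls on top up to 169 mm) 184 mm to either side. x horizontal, square to the rail, pointing away from the robot; z up. The rail is empty and the bench under it clear.
- green_grip (a point): The same point and axes on the green lantern, of the same make and size as the amber one, with green body and hook. It stands on the bench and is to be left alone.
Not all that is in view belongs to the job. What is shaped like the part that bears amber_grip but pink, purple or red is not meant.

How it is judged:
By the outcome, as a careful person would: the job done as asked, in the order asked, and still so for the second after the job is handed in, with the robot touching nothing.
It also fails if it takes over 42 s, if anything falls off the work surface, if the arm or the gripper's body presses on something with over 40 N, if the wrist force passes 120 N, or if a joint passes its speed limit or range.

### The arm

A 7-joint arm with a two-finger parallel gripper is mounted at the origin on the work surface. World frame = base frame: x ahead of the robot, y to its left, z up, the work surface at z = 0. Lengths are in mm, angles in rad, forces in N, time in s.
With the tool pointing down it reaches from about 350 to 900 mm from the base axis. Payload 7.2 kg.
Tool frame: the origin (TCP) lies between the finger pads; the fingertips stand 11 mm ahead of it and the grasp point (between the pads) lies 8 mm behind it; z points along the fingers, x is the direction in which the jaws open and shut, and the axes are right-handed (so a half turn about z gives the same grasp; the last joint's range is limited). The gripper opens to 88 mm and grips with 3 to 60 N. Pads are 20 mm wide; open, the fingers measure 115 mm over their backs; the gripper's body (75 mm by 178 mm) begins 61 mm behind the grasp point.
Start: joints at [-1.311, 0.411, -0.013, 1.596, 0.006, 1.134, -0.082], TCP at [201.235, 591.72, 233.653] pointing down, gripper open.
Joint ranges: [-2.95, 2.95], [-0.29, 1.99], [-1.47, 1.44], [0.14, 2.54], [-1.03, 4.17], [0.13, 1.85], [-2.86, 2.86]. Speed limits (rad/s): [2.39, 2.39, 3.01, 3.01, 3.14, 3.14, 3.14].

### API

Orientations are given as a 3x3 rotation matrix whose columns are the frame's x, y, z axes.
In Python, from cell import sense, get_image, camera_info, sign_off, trace gives the robot as it stands.
- The arm moves only by the tool apply_moves, never from a script. Its arguments are lists of equal length, an entry for each row: "delta_rot": the turn, a rotation vector about the tool's x, y, z normalised to -1 to 1, where 1 is 60 degrees, a list of three; "translation": the shift along the tool's x, y, z normalised to -1 to 1, where 1 is 40 mm, a list of three; "fingers": the closure, from 0 (fully open) to 1 (shut). In form: {"delta_rot": [[wx, wy, wz], ...], "translation": [[dx, dy, dz], ...], "fingers": [fingers, ...]}. A call has exactly 5 rows; each row shifts and turns the commanded pose from where the row before left it, along the tool's axes as they then stand; what a row does not reach is not made up. A row lasts 1/8 s, in which the tool goes at most 62.5 mm and 10.7 degrees, less where a joint would pass 70% of its speed; a pose out of reach is approached as far as the arm can. A call with a number of a shift or a turn outside -1 to 1 is refused whole. A call with a gripper value outside its range is refused whole. The fingers move at their own pace and stop on an object; "newtons" is the grip in N (left out, the last holds). Time passes only in rows, so rows that do not move let the fingers close, or fill a call up. It gives the time, the measured TCP pose, the force and the opening at its end, in the units of the state.
- sense(): the state, without advancing time (a new reading comes with each control period).
- get_image(name): name is "scene" or "top" or "wrist"; returns (picture, depth): 384x512x3 uint8, blue, green, red; 384x512 float32, mm along the optical axis (not along the pixel's ray), 0 where there is no reading.
- camera_info(name): a dict with "camera_matrix" (3x3 intrinsics, pixels), "R" (3x3) and "t" (3): a world point X has camera coordinates R X + t; the wrist camera has in their place "hand_eye" (4x4, takes a point from camera to tool coordinates, whose origin is the TCP and whose axes are the tool frame's). Camera axes: x right, y down, z forward; pixel columns grow to the right and rows downward; lengths in mm; the calibration is good to about 2 mm. The wrist camera is an equidistant fisheye: a pixel r from the principal point sees the ray r / f radians off the axis. A picture is of the moment at which its call begins: read the wrist's pose just before it. camera_info takes no time and is no camera call.
- sign_off(): hands the job in, once; it reports no verdict.
Trained networks look in the newest picture that a camera, given by its name, has taken for a name from the list of things; names that differ only in an ending like _2 or _b are one class to them, and where a whole thing is asked for, a point or a joint stands for the part that bears it (a point fixed in the world has none). Each returns a list of dicts, best first, with "confidence" (0 to 1); they miss things now and then, are a little off and sometimes report something else, mostly with a low value. They report only what shows in the picture. A call takes as long as a camera call. They do not tell look-alikes from the thing itself.
- trace(query, camera): "region" (384x512 bool, what is visible of it) and "box" ([left, top, right, bottom] in pixels, round what is visible of it).
The state is a dict: "clock": time; "joints": joint angles; "qvel": joint speeds; "tau": joint torques, N m; "position": TCP position; "ee_rot": TCP orientation; "contact_force": force on the tool from outside, world axes, zero at the start; "torque": the same for the moment, N m; "opening": finger opening in mm.
Only numpy, scipy, OpenCV 4.12 (cv2) and the standard library are available. Lean on these libraries where they do the work, as an engineer would, in place of code of your own. Each camera call takes 0.05 s, during which the arm holds its last target.

## Working session

There is one attempt and no reset: what is moved stays moved. The work goes in short steps, Python scripts to look and compute and a tool call to move; the robot and the scene stay as the last step left them, time stands still between calls to the robot, and variables do not carry over. Pictures are saved under pics/ and viewed, and the job is handed in when it is done.

Besides the shell and the picture viewer there is one more tool, called after "Request:" by a JSON object that holds its "op" and its "data". apply_moves: Moves the arm, as the interface text tells. Its arguments: {"type":"object","properties":{"delta_rot":{"type":"array"},"translation":{"type":"array"},"fingers":{"type":"array"},"newtons":{"type":"number"}},"required":["delta_rot","translation","fingers"]}

```bash
ls; mkdir -p pics
python3 - <<'E'
from cell import *
import cv2,numpy as np
s=sense();print(s['clock'],s['position'],s['ee_rot'],s['opening'])
for n in("scene","top"):
    im,d=get_image(n);cv2.imwrite(f"pics/{n}0.png",im);np.save(f"/tmp/{n}d.npy",d);ci=camera_info(n);print(n,ci)
    for q in("amber_grip","green_grip"):
        for r in trace(q,n): print(q,r['confidence'],r['box'])
print(camera_info("wrist"))
print(sense()['clock'])
E
```

```text
pics
0.0 [201.10690302 591.24804144 232.81405906] [[ 3.21900161e-01  9.46773537e-01 -3.94939680e-04]
 [ 9.46772278e-01 -3.21900379e-01 -1.54930141e-03]
 [-1.59396881e-03  1.24802432e-04 -9.99998722e-01]] 87.7211198211355
scene {'camera_matrix': array([[473.90561077,   0.        , 260.96884718],
       [  0.        , 473.90561077, 192.68736999],
       [  0.        ,   0.        ,   1.        ]]), 'R': array([[-0.50851785,  0.86091621,  0.01526017],
       [ 0.66666938,  0.40487462, -0.62580227],
       [-0.54494177, -0.30805814, -0.77983245]]), 't': array([ 273.38599222, -265.3150517 , 1309.74542761])}
amber_grip 0.84 [111.2, 151.8, 151.7, 217.0]
amber_grip 0.66 [134.9, 108.9, 175.1, 170.4]
amber_grip 0.63 [180.2, 126.3, 219.9, 187.5]
amber_grip 0.62 [241.9, 105.7, 279.5, 169.6]
amber_grip 0.59 [201.1, 85.5, 231.4, 148.2]
green_grip 0.98 [346.1, 198.7, 391.9, 262.3]
green_grip 0.51 [181.5, 125.2, 218.7, 185.5]
top {'camera_matrix': array([[374.8958362 ,   0.        , 250.09183061],
       [  0.        , 374.8958362 , 193.37879982],
       [  0.        ,   0.        ,   1.        ]]),
[... 308 characters left out ...]
 0.76 [332.2, 252.9, 380.3, 288.6]
amber_grip 0.76 [370.9, 188.4, 423.4, 225.8]
amber_grip 0.64 [282.9, 246.3, 322.1, 287.3]
green_grip 0.94 [135.3, 204.0, 175.9, 237.3]
{'camera_matrix': array([[297.31863964,   0.        , 254.97704835],
       [  0.        , 297.31863964, 188.36257673],
       [  0.        ,   0.        ,   1.        ]]), 'hand_eye': array([[ 9.99999939e-01, -3.37496004e-04,  8.53189444e-05,
        -3.83802142e-01],
       [ 2.98863050e-04,  9.58013825e-01,  2.86721855e-01,
        -7.83304248e+01],
       [-1.78504208e-04, -2.86721812e-01,  9.58013868e-01,
        -1.51928277e+02],
       [ 0.00000000e+00,  0.00000000e+00,  0.00000000e+00,
         1.00000000e+00]])}
0.3
```

Run:
```python
import cv2
a=cv2.imread('pics/scene0.png')
cv2.imwrite('pics/scene0b.png',cv2.resize(a[60:300,80:420],None,fx=2.3,fy=2.3,interpolation=cv2.INTER_CUBIC))
a=cv2.imread('pics/top0.png')
cv2.imwrite('pics/top0b.png',cv2.resize(a[100:320,120:450],None,fx=2.4,fy=2.4,interpolation=cv2.INTER_CUBIC))
```

```text
(no output)
```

View pics/scene0.png

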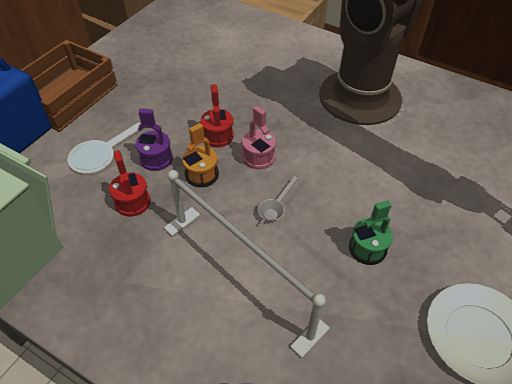

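View pics/top0.png

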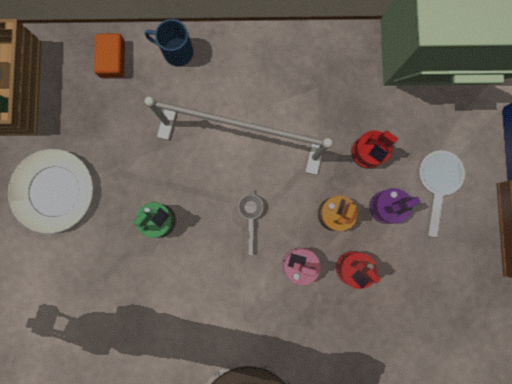

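View pics/scene0b.png

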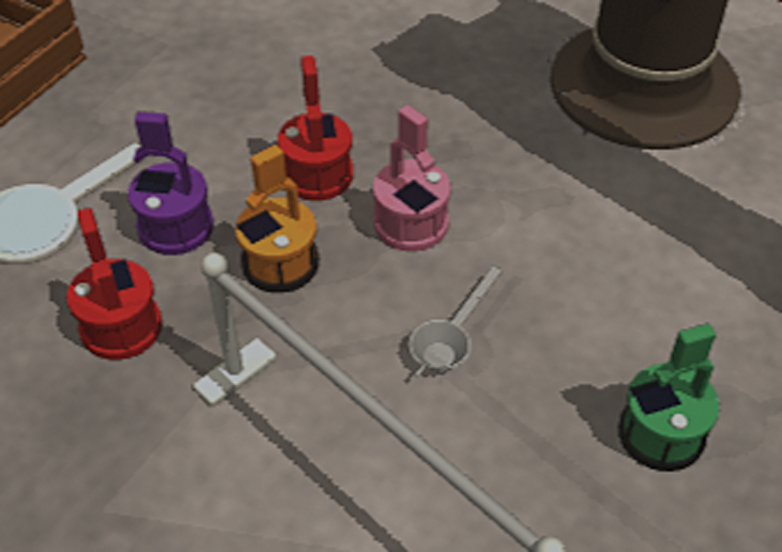

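View pics/top0b.png

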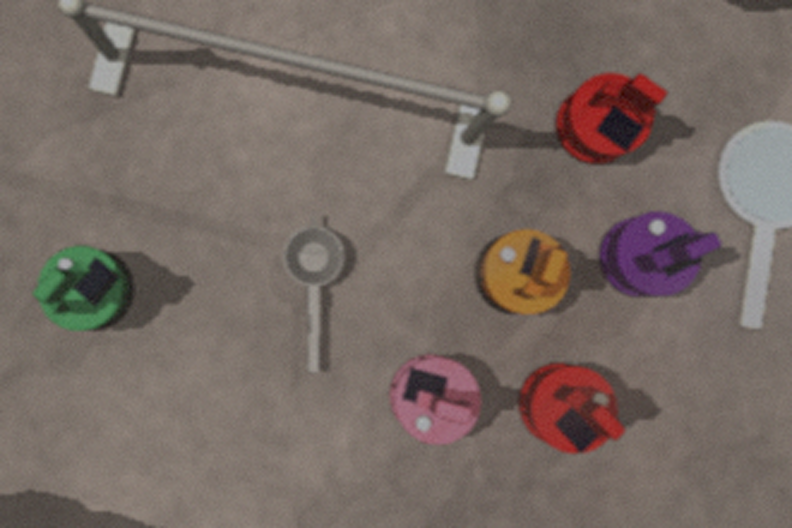

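```bash
cat > h.py <<'E'
import numpy as np,cv2
from cell import *
def cloud(n,d):
    ci=camera_info(n);K=ci['camera_matrix'];v,u=np.mgrid[0:384,0:512]
    p=np.stack([(u-K[0,2])/K[0,0]*d,(v-K[1,2])/K[1,1]*d,d],-1)
    return (p-ci['t'])@ci['R']
E
python3 - <<'E'
from h import *
np.set_printoptions(precision=1,suppress=True)
for n in("scene","top"):
    im=cv2.imread(f'pics/{n}0.png');d=np.load(f'/tmp/{n}d.npy');P=cloud(n,d)
    hsv=cv2.cvtColor(im,cv2.COLOR_BGR2HSV)
    b={'scene':(175,115,225,190),'top':(315,190,365,235)}[n]
    m=np.zeros(d.shape,bool);m[b[1]:b[3],b[0]:b[2]]=1
    m&=(hsv[...,0]>=10)&(hsv[...,0]<25)&(hsv[...,1]>120)&(d>0)
    Q=P[m];print(n,m.sum())
    body=Q[(Q[:,2]>10)&(Q[:,2]<65)];print('body',body.mean(0),body.min(0),body.max(0), np.percentile(body,[2,98],axis=0))
    top=Q[(Q[:,2]>50)&(Q[:,2]<64)];print('bodytop',len(top),top.mean(0),np.percentile(top,[2,98],axis=0))
    for lo,hi in((66,85),(85,100),(100,114),(118,160),(146,165)):
        f=Q[(Q[:,2]>lo)&(Q[:,2]<hi)]
        if len(f)<4: continue
        c=f.mean(0);w,V=np.linalg.eigh(np.cov(f[:,:2].T));print(lo,len(f),c,w**.5,V[:,1],f.max(0),f.min(0))
    # rail
    m=(P[...,2]>142)&(P[...,2]<162)&(hsv[...,1]<60)&(d>0)
    Q=P[m];Q=Q[(Q[:,0]>400)&(Q[:,0]<900)&(abs(Q[:,1])<400)]
    for it in range(4):
        L=cv2.fitLine(Q[:,:2].astype(np.float32),cv2.DIST_HUBER,0,.01,.01).ravel()
        r=(Q[:,:2]-L[2:])@np.array([-L[1],L[0]]);Q=Q[abs(r)<max(12,2.5*r.std())]
    s=(Q[:,:2]-L[2:])@L[:2];print('rail',len(Q),L,s.min(),s.max(),np.median(Q[:,2]),L[2:]+L[:2]*s.min(),L[2:]+L[:2]*s.max())
    # balls
    m=(P[...,2]>160)&(P[...,2]<180)&(hsv[...,1]<60)&(d>0)
    k,lab,st,ce=cv2.connectedComponentsWithStats(m.astype(np.uint8))
    for i in range(1,k):
        if st[i,4]>8: print('ball?',ce[i],st[i,4],P[lab==i].mean(0))
E
```

```text
scene 1198
body [ 468.3 -199.5   48.1] [ 360.2 -278.9   10.5] [ 501.8 -169.9   64. ] [[ 425.9 -245.8   12.7]
 [ 499.  -172.    61.1]]
bodytop 550 [ 463.  -203.7   57.8] [[ 425.4 -246.    51.6]
 [ 500.3 -171.7   61.2]]
66 30 [ 442.6 -199.4   75. ] [1.6 4.8] [0.2 1. ] [ 446.1 -193.4   84.2] [ 439.1 -209.1   66.1]
85 19 [ 444.6 -199.7   91.8] [3.5 9.6] [-0.9  0.4] [ 481.3 -193.4   97.3] [ 439.1 -212.9   85.7]
100 80 [ 465.7 -208.8  107.8] [ 4.1 17.7] [-0.9  0.4] [ 486.7 -194.7  114. ] [ 435.6 -224.2  100.1]
118 219 [ 464.1 -206.2  141.2] [3.5 8.7] [-0.9  0.4] [ 476.7 -198.2  157.6] [ 448.  -218.9  118.3]
146 97 [ 462.9 -207.5  152.8] [4.2 8.5] [-0.9  0.3] [ 476.4 -198.2  157.6] [ 448.  -218.9  146. ]
rail 1859 [   0.2   -1.   694.6 -118.1] -315.2388048751464 285.6693380086562 154.67737166905326 [633.2 191.1] [ 750.3 -398.3]
ball? [ 20.3 163.2] 649 [ 731.3 -425.3  170.9]
ball? [171.8 174.2] 84 [ 599.7 -163.9  165.4]
ball? [ 16.6 211.6] 348 [ 814.7 -341.2  170. ]
ball? [318.4 298.8] 133 [688.3 191.1 165.7]
top 920
body [ 455.3 -201.1   55. ] [ 420.7 -248.    10.1] [ 496.9 -169.8   64.6] [
[... 233 characters left out ...]
 445.1 -199.4   93.8] [ 3.7 18.3] [-1.   0.3] [ 484.5 -194.5   99.9] [ 435.6 -212.1   88. ]
100 66 [ 454.4 -205.5  106.9] [ 4.2 18.4] [-1.   0.3] [ 483.8 -194.6  113.4] [ 435.4 -222.3  100.3]
118 165 [ 458.7 -206.2  146.8] [4.2 8.9] [-0.9  0.3] [ 474.4 -197.7  157.6] [ 444.3 -218.6  118.1]
146 114 [ 458.8 -208.   153.3] [4.  8.6] [-0.9  0.3] [ 474.4 -197.7  157.6] [ 444.3 -218.6  146.5]
rail 1406 [   0.3   -1.   696.  -117.6] -371.53599906580695 293.05768659308796 154.02936474593037 [589.8 238.4] [ 779.8 -398.5]
ball? [441.5  42.1] 530 [ 796.8 -398.9  170. ]
ball? [472.3  76.3] 836 [ 723.9 -455.5  171.2]
ball? [149.4 100.7] 81 [682.9 190.6 165. ]
ball? [327.6 142.5] 86 [ 593.7 -164.2  164.9]
```

Request:
{"op": "apply_moves", "data": {"delta_rot": [[0, 0, 0], [0, 0, 0], [0, 0, 0], [0, 0, 0], [0, 0, 0]], "translation": [[-0.8, 0.7, 0], [-0.85, 0.7, 0], [-0.85, 0.7, 0], [-0.85, 0.7, 0], [-0.85, 0.7, 0]], "fingers": [0.3, 0.3, 0.3, 0.3, 0.3], "newtons": 25}}

```text
clock: 0.92
position: [280.1, 386.2, 233.8]
ee_rot: [[0.322, 0.947, 0.0], [0.947, -0.322, 0.0], [0.0, 0.0, -1.0]]
contact_force: [0.5, 0.7, -0.1]
opening: 61.6
```

Request:
{"op": "apply_moves", "data": {"delta_rot": [[0, 0, 0], [0, 0, 0], [0, 0, 0], [0, 0, 0], [0, 0, 0]], "translation": [[-0.85, 0.65, 0], [-0.85, 0.65, 0], [-0.85, 0.65, 0], [-0.85, 0.65, 0], [-0.85, 0.65, 0]], "fingers": [0.3, 0.3, 0.3, 0.3, 0.3]}}

```text
clock: 1.55
position: [348.3, 183.5, 233.8]
ee_rot: [[0.322, 0.947, 0.0], [0.947, -0.322, 0.001], [0.001, 0.0, -1.0]]
contact_force: [0.2, 0.6, -0.3]
opening: 61.5
```

Request:
{"op": "apply_moves", "data": {"delta_rot": [[0, 0, 0], [0, 0, 0], [0, 0, 0], [0, 0, 0], [0, 0, 0]], "translation": [[-0.85, 0.6, 0], [-0.85, 0.6, 0], [-0.85, 0.6, 0], [-0.85, 0.6, 0], [-0.85, 0.6, 0]], "fingers": [0.3, 0.3, 0.3, 0.3, 0.3]}}

```text
clock: 2.17
position: [407.2, -16.1, 233.9]
ee_rot: [[0.322, 0.947, 0.001], [0.947, -0.322, 0.0], [0.001, 0.001, -1.0]]
contact_force: [0.1, 1.0, -0.2]
opening: 61.4
```

Request:
{"op": "apply_moves", "data": {"delta_rot": [[0, 0, 0], [0, 0, 0], [0, 0, 0], [0, 0, 0], [0, 0, 0]], "translation": [[-0.82, 0.55, 0], [-0.82, 0.55, 0], [-0.82, 0.55, 0], [-0.8, 0.55, 0], [-0.8, 0.55, 0]], "fingers": [0.3, 0.3, 0.3, 0.3, 0.3]}}

```text
clock: 2.8
position: [459.1, -205.1, 233.8]
ee_rot: [[0.322, 0.947, 0.001], [0.947, -0.322, 0.0], [0.0, 0.0, -1.0]]
contact_force: [1.1, -0.0, -0.3]
opening: 61.8
```

```bash
cat >> h.py <<'E'
def wcloud(d,s):
    ci=camera_info('wrist');K=ci['camera_matrix'];v,u=np.mgrid[0:384,0:512]
    x=(u-K[0,2])/K[0,0];y=(v-K[1,2])/K[1,1];r=np.hypot(x,y)+1e-9
    t=np.tan(np.minimum(r,1.5))/r
    p=np.stack([x*t*d,y*t*d,d],-1);H=ci['hand_eye']
    q=p@H[:3,:3].T+H[:3,3]
    return q@np.array(s['ee_rot']).T+np.array(s['position'])
E
python3 - <<'E'
from h import *
np.set_printoptions(precision=1,suppress=True)
s=sense();print(s['position'],s['clock'])
im,d=get_image('wrist');cv2.imwrite('pics/w1.png',im);np.save('/tmp/w1.npy',d)
P=wcloud(d,s);hsv=cv2.cvtColor(im,cv2.COLOR_BGR2HSV)
m=(hsv[...,0]>=10)&(hsv[...,0]<25)&(hsv[...,1]>120)&(d>0)
m&=np.hypot(P[...,0]-461,P[...,1]+208)<60
cv2.imwrite('pics/w1m.png',m.astype(np.uint8)*255)
Q=P[m];print(m.sum())
for lo,hi in((50,64),(66,85),(85,100),(100,114),(118,146),(146,165)):
    f=Q[(Q[:,2]>lo)&(Q[:,2]<hi)]
    if len(f)<4: continue
    w,V=np.linalg.eigh(np.cov(f[:,:2].T));print(lo,len(f),f.mean(0),w**.5,V[:,1],f.min(0),f.max(0),cv2.minAreaRect(f[:,:2].astype(np.float32)))
print(np.percentile(Q[:,2],[50,90,99]))
E
```

```text
[ 459.1 -205.1  233.8] 2.8
7133
50 2425 [ 452.7 -205.9   58.8] [19.3 22.5] [0.5 0.8] [ 419.8 -248.6   50.8] [ 499.1 -170.3   64. ] ((458.7308044433594, -208.72177124023438), (77.94781494140625, 77.85138702392578), 68.21212768554688)
66 37 [ 436.9 -200.7   76. ] [0.1 3.7] [0.4 0.9] [ 434.8 -206.1   66.1] [ 439.2 -195.1   84. ] ((436.95123291015625, -200.62472534179688), (11.814598083496094, 0.49376368522644043), 68.13720703125)
85 40 [ 437.1 -200.2   93. ] [0.1 3.9] [0.4 0.9] [ 434.7 -206.4   85.5] [ 439.6 -194.3   99.9] ((437.0487060546875, -200.35009765625), (12.900754928588867, 0.4590179920196533), 68.3827896118164)
100 204 [ 442.1 -202.5  108.5] [3.4 4.1] [0.1 1. ] [ 435.  -211.8  101.8] [ 449.5 -194.5  113.8] ((442.1592712402344, -203.04916381835938), (14.222363471984863, 12.20641803741455), 70.77619171142578)
118 116 [ 446.3 -204.   133.6] [0.6 3.8] [0.4 0.9] [ 444.1 -210.5  120.3] [ 451.3 -198.8  145.9] ((446.72625732421875, -204.02491760253906), (13.20350170135498, 2.990114212036133), 60.075992584228516)
146 577 [ 457.8 -208.8  155.1] [3.8 8.6] [-0.9  0.3] [ 444.2 -219.4  146. ] [ 474.2 -198.9  157.8] ((459.1236877441406, -209.4962158203125), (13.876971244812012, 29.40086555480957), 68.2701644897461)
[312.2 332.2 336.5]
```

View pics/w1.png

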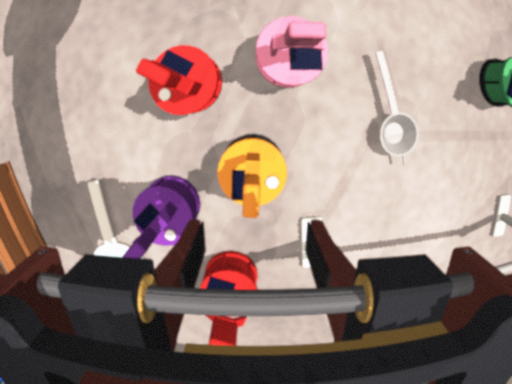

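Request:
{"op": "apply_moves", "data": {"delta_rot": [[0, 0, 0.05], [0, 0, 0], [0, 0, 0], [0, 0, 0], [0, 0, 0]], "translation": [[-0.1, 0.04, 0.2], [0, 0, 0.7], [0, 0, 0.8], [0, 0, 0.6], [0, 0, 0.27]], "fingers": [0.3, 0.3, 0.3, 0.3, 0.3]}}

```text
clock: 3.48
position: [458.1, -206.8, 129.4]
ee_rot: [[0.371, 0.928, -0.002], [0.928, -0.371, 0.001], [0.0, -0.002, -1.0]]
contact_force: [1.0, 0.4, 0.4]
opening: 61.4
```

Run:
```python
from h import *
s=sense();print(s['position'],s['clock'],s['contact_force'])
im,d=get_image('wrist');cv2.imwrite('pics/w2.png',im)
```

```text
[ 458.13666166 -206.78902792  129.37428678] 3.475 [1.0189525  0.40267716 0.44788459]
```

View pics/w2.png

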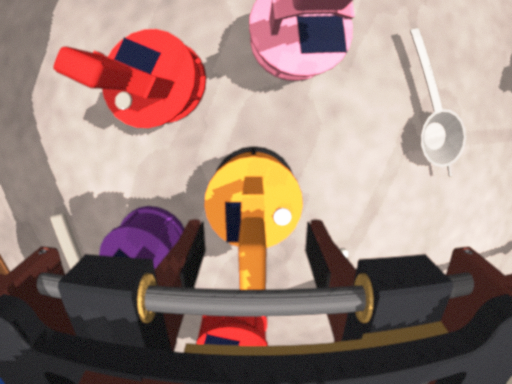

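Request:
{"op": "apply_moves", "data": {"delta_rot": [[0, 0, 0], [0, 0, 0], [0, 0, 0], [0, 0, 0], [0, 0, 0]], "translation": [[-0.05, 0.05, -0.02], [0, 0, 0], [0, 0, 0], [0, 0, 0], [0, 0, 0]], "fingers": [0.3, 0.9, 1, 1, 1], "newtons": 30}}

```text
clock: 4.15
position: [460.2, -210.9, 131.8]
ee_rot: [[0.371, 0.929, 0.0], [0.929, -0.371, 0.0], [0.0, 0.0, -1.0]]
contact_force: [-0.2, 0.3, -1.1]
opening: 25.1
```

Run:
```python
from h import *
s=sense();print(s['position'],s['ee_rot'],s['clock'],s['contact_force'],s['opening'])
```

```text
[ 460.18611042 -210.8569408   131.79328525] [[ 3.71097113e-01  9.28594017e-01  2.90885676e-04]
 [ 9.28594046e-01 -3.71097147e-01  7.26639290e-05]
 [ 1.75422134e-04  2.43149332e-04 -9.99999955e-01]] 4.15 [-0.18290333  0.28697174 -1.07637719] 25.052527823317497
```

Request:
{"op": "apply_moves", "data": {"delta_rot": [[0, 0, 0], [0, 0, 0], [0, 0, 0], [0, 0, 0], [0, 0, 0]], "translation": [[0, 0, 0], [0, 0, 0], [0, 0, 0], [0, 0, -0.1], [0, 0, -0.4]], "fingers": [1, 1, 1, 1, 1]}}

```text
clock: 4.78
position: [459.4, -210.7, 151.6]
ee_rot: [[0.371, 0.929, -0.002], [0.929, -0.371, 0.0], [-0.001, -0.002, -1.0]]
contact_force: [-0.7, -1.3, -3.1]
opening: 13.6
```

Request:
{"op": "apply_moves", "data": {"delta_rot": [[0, 0, -0.064], [0, 0, -0.064], [0, 0, 0], [0, 0, 0], [0, 0, 0]], "translation": [[0, 0, -0.4], [0, 0, -0.4], [0.2, 0.1, -0.3], [0.4, 0.1, -0.15], [0.6, 0.1, 0]], "fingers": [1, 1, 1, 1, 1]}}

```text
clock: 5.4
position: [484.2, -167.0, 202.8]
ee_rot: [[0.247, 0.969, 0.002], [0.969, -0.247, -0.0], [0.0, 0.002, -1.0]]
contact_force: [0.6, 0.1, -3.8]
opening: 13.7
```

Request:
{"op": "apply_moves", "data": {"delta_rot": [[0, 0, 0], [0, 0, 0], [0, 0, 0], [0, 0, 0], [0, 0, 0]], "translation": [[0.7, 0.15, 0], [0.7, 0.15, 0], [0.7, 0.15, 0], [0.7, 0.15, 0], [0.7, 0.1, 0]], "fingers": [1, 1, 1, 1, 1]}}

```text
clock: 6.02
position: [545.4, -36.7, 202.1]
ee_rot: [[0.245, 0.97, 0.0], [0.97, -0.245, 0.0], [0.0, 0.0, -1.0]]
contact_force: [0.7, 0.1, -3.3]
opening: 13.5
```

Request:
{"op": "apply_moves", "data": {"delta_rot": [[0, 0, 0], [0, 0, 0], [0, 0, 0], [0, 0, 0], [0, 0, 0]], "translation": [[0.6, 0.1, 0], [0.6, 0.1, 0], [0.4, 0.1, 0], [0.2, 0, 0], [0, 0, 0]], "fingers": [1, 1, 1, 1, 1]}}

```text
clock: 6.65
position: [573.8, 28.7, 201.5]
ee_rot: [[0.244, 0.97, -0.0], [0.97, -0.244, -0.0], [-0.0, -0.0, -1.0]]
contact_force: [-0.3, -0.2, -2.7]
opening: 13.9
```

Run:
```python
from h import *
np.set_printoptions(precision=3,suppress=True)
s=sense();print(s['position'],s['ee_rot'],s['clock'],s['contact_force'],s['opening'])
for n in ('wrist','scene','top'):
    im,d=get_image(n);cv2.imwrite(f'pics/{n}3.png',im);np.save(f'/tmp/{n}3.npy',d)
    P=wcloud(d,s) if n=='wrist' else cloud(n,d)
    hsv=cv2.cvtColor(im,cv2.COLOR_BGR2HSV)
    rx=np.array([.970,-.2436]);ry=np.array([.2436,.970])
    X=(P[...,:2]-[641,13.4])@rx;Y=(P[...,:2]-[641,13.4])@ry
    m=(abs(X)<20)&(abs(Y)<165)&(abs(P[...,2]-151)<9)&(hsv[...,1]<70)&(d>0)
    if m.sum()>10:
        print(n,'rail',m.sum(),'X med,pct',np.percentile(X[m],[2,50,98]),'z98',np.percentile(P[...,2][m],[2,50,98]),'slope',np.polyfit(Y[m],X[m],1))
    a=(hsv[...,0]>=10)&(hsv[...,0]<25)&(hsv[...,1]>120)&(d>0)&(abs(X+70)<60)&(abs(Y)<60)
    for lo,hi in((120,133),(140,160),(160,190),(190,230)):
        k=a&(P[...,2]>lo)&(P[...,2]<hi)
        if k.sum()>5: print(n,lo,k.sum(),'X',np.percentile(X[k],[1,50,99]),'Y',np.percentile(Y[k],[1,50,99]),'z',np.percentile(P[...,2][k],[2,50,98]))
```

```text
[573.776  28.692 201.517] [[ 0.244  0.97  -0.   ]
 [ 0.97  -0.244 -0.   ]
 [-0.    -0.    -1.   ]] 6.65 [-0.311 -0.25  -2.691] 13.869498636675354
wrist rail 835 X med,pct [-6.771 -5.378 -3.628] z98 [147.3   153.238 156.017] slope [-0.001 -5.296]
wrist 120 4338 X [-108.787  -82.956  -45.217] Y [-39.405  -0.402  35.321] z [126.87  128.97  130.416]
wrist 140 140 X [-94.5   -94.216 -93.857] Y [-9.167 -2.292  4.543] z [141.039 150.718 159.245]
wrist 160 649 X [-94.436 -89.599 -82.235] Y [-8.849 -1.951  4.324] z [161.295 177.955 184.237]
wrist 190 2129 X [-85.032 -78.214 -57.153] Y [-9.74  -1.948 12.849] z [192.458 225.041 227.534]
scene rail 1171 X med,pct [-4.116  2.774  6.945] z98 [149.012 154.912 157.813] slope [-0.001  2.365]
scene 120 755 X [-104.984  -67.223  -29.977] Y [-39.516   8.918  36.01 ] z [121.557 128.325 131.359]
scene 140 42 X [-93.961 -88.801 -87.377] Y [-9.775 -0.351  4.292] z [140.596 149.307 159.024]
scene 160 115 X [-93.713 -52.632 -44.097] Y [-10.805  -0.115   4.45 ] z [162.21  176.9   188.631]
scene 190 124 X [-65.219 -55.057 -53.025] Y [-8.718 -0.381  7.678] z [191.477 214.84  227.11 ]
top rail 248 X med,pct [-6.97  -2.11   4.129] z98 [149.336 154.149 157.19 ] slope [0.024 1.008]
top 120 42 X [-91.86  -78.243 -59.519] Y [-42.444 -37.694 -33.134] z [122.165 126.891 129.96 ]
```

View pics/scene3.png

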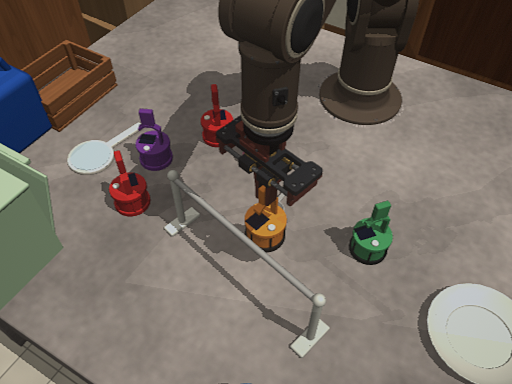

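View pics/wrist3.png

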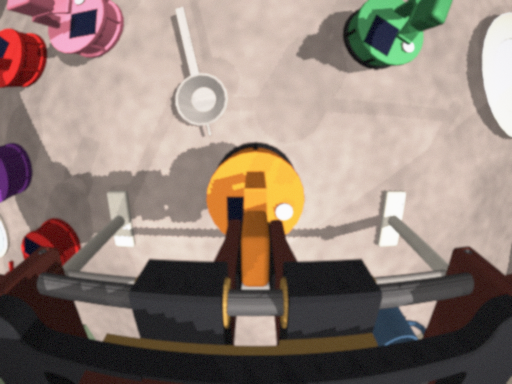

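Request:
{"op": "apply_moves", "data": {"delta_rot": [[0, 0, 0], [0, 0, 0], [0, 0, 0], [0, 0, 0], [0, 0, 0]], "translation": [[0, 0.35, 0], [0, 0.45, 0], [0, 0.45, 0], [0, 0.35, 0], [0, 0.15, 0]], "fingers": [1, 1, 1, 1, 1]}}

```text
clock: 7.42
position: [642.7, 10.8, 201.4]
ee_rot: [[0.244, 0.97, -0.0], [0.97, -0.244, -0.001], [-0.0, 0.0, -1.0]]
contact_force: [0.1, -0.3, -3.1]
opening: 14.3
```

Run:
```python
from h import *
np.set_printoptions(precision=3,suppress=True)
s=sense();print(s['position'],s['clock'],s['contact_force'],s['opening'])
for n in ('wrist','scene'):
    im,d=get_image(n);cv2.imwrite(f'pics/{n}4.png',im)
    if n=='scene': cv2.imwrite('pics/scene4b.png',cv2.resize(im[150:300,150:350],None,fx=4,fy=4,interpolation=cv2.INTER_CUBIC))
    P=wcloud(d,s) if n=='wrist' else cloud(n,d)
    hsv=cv2.cvtColor(im,cv2.COLOR_BGR2HSV)
    rx=np.array([.970,-.2436]);ry=np.array([.2436,.970])
    X=(P[...,:2]-[641,13.4])@rx;Y=(P[...,:2]-[641,13.4])@ry
    m=(abs(X)<20)&(abs(Y)<165)&(abs(P[...,2]-151)<9)&(hsv[...,1]<70)&(d>0)
    print(n,'rail',m.sum(),np.percentile(X[m],[2,50,98]),np.percentile(P[...,2][m],[2,50,98]))
    a=(hsv[...,0]>=10)&(hsv[...,0]<25)&(hsv[...,1]>120)&(d>0)&(abs(X)<60)&(abs(Y)<60)
    for lo,hi in((120,133),(140,160),(160,190),(190,230)):
        k=a&(P[...,2]>lo)&(P[...,2]<hi)
        if k.sum()>5: print(n,lo,k.sum(),'X',np.percentile(X[k],[1,50,99]),'Y',np.percentile(Y[k],[1,50,99]),'z',np.percentile(P[...,2][k],[2,50,98]))
```

```text
[642.651  10.812 201.381] 7.425 [ 0.099 -0.315 -3.135] 14.303979767885975
wrist rail 5716 [-6.255 -2.139  4.878] [150.413 155.803 157.712]
wrist 120 3617 X [-37.749 -15.907  26.311] Y [-39.271  -0.957  34.119] z [125.573 128.753 130.221]
wrist 140 201 X [-23.308 -22.916   5.548] Y [-33.109  -2.503  26.661] z [141.391 152.938 159.254]
wrist 160 647 X [-23.324 -18.315 -10.989] Y [-9.385 -2.506  3.776] z [161.551 177.904 183.918]
wrist 190 2133 X [-13.865  -7.105  14.106] Y [-10.439  -2.501  12.134] z [192.415 224.844 227.273]
scene rail 1079 [-4.199  2.797  6.8  ] [149.069 154.939 157.906]
scene 120 608 X [-33.793  15.046  41.775] Y [-38.474  10.744  36.699] z [121.416 127.945 131.181]
scene 140 46 X [-21.502 -17.376   6.585] Y [-8.638  1.837 38.08 ] z [141.459 149.318 158.439]
scene 160 114 X [-21.464  19.316  27.046] Y [-9.948  0.408  4.957] z [161.24  176.219 186.345]
scene 190 108 X [-7.699 16.232 18.099] Y [-7.906  0.333 12.629] z [190.604 209.704 226.309]
```

View pics/scene4b.png

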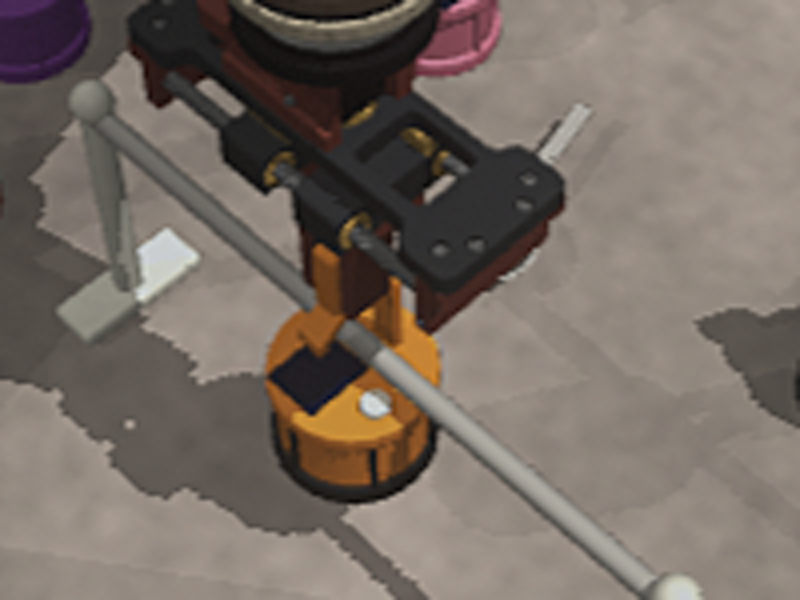

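Request:
{"op": "apply_moves", "data": {"delta_rot": [[0, 0, 0], [0, 0, 0], [0, 0, 0], [0, 0, 0], [0, 0, 0]], "translation": [[0, -0.02, 0.1], [0, 0, 0.2], [0, 0, 0.15], [0, 0, 0.08], [0, 0, 0.03]], "fingers": [1, 1, 1, 1, 1]}}

```text
clock: 8.15
position: [640.9, 11.8, 179.0]
ee_rot: [[0.244, 0.97, -0.0], [0.97, -0.244, -0.0], [-0.0, -0.0, -1.0]]
contact_force: [0.3, -0.3, -2.5]
opening: 13.5
```

Run:
```python
from h import *
np.set_printoptions(precision=3,suppress=True)
s=sense();print(s['position'],s['clock'],s['contact_force'],s['opening'],s['torque'])
```

```text
[640.901  11.831 178.969] 8.15 [ 0.269 -0.291 -2.467] 13.4575939288864 [-0.008 -0.068  0.036]
```

Request:
{"op": "apply_moves", "data": {"delta_rot": [[0, 0, 0], [0, 0, 0], [0, 0, 0], [0, 0, 0], [0, 0, 0]], "translation": [[0, 0, 0.02], [0, 0, 0.02], [0, 0, 0], [0, 0, 0], [0, 0, 0]], "fingers": [1, 1, 1, 1, 1]}}

```text
clock: 8.78
position: [641.0, 11.8, 177.7]
ee_rot: [[0.244, 0.97, 0.0], [0.97, -0.244, 0.0], [0.0, 0.0, -1.0]]
contact_force: [-0.4, -1.3, -3.8]
opening: 13.7
```

Request:
{"op": "apply_moves", "data": {"delta_rot": [[0, 0, 0], [0, 0, 0], [0, 0, 0], [0, 0, 0], [0, 0, 0]], "translation": [[0, 0, 0.02], [0, 0, 0.01], [0, 0, 0], [0, 0, 0], [0, 0, 0]], "fingers": [1, 1, 1, 1, 1]}}

```text
clock: 9.4
position: [641.2, 11.7, 177.2]
ee_rot: [[0.244, 0.97, 0.001], [0.97, -0.244, 0.0], [0.001, 0.001, -1.0]]
contact_force: [-3.1, 0.1, 6.1]
opening: 13.8
```

Run:
```python
from h import *
np.set_printoptions(precision=3,suppress=True)
s=sense();print(s['position'],s['clock'],s['contact_force'],s['opening'],s['torque'])
im,d=get_image('scene')
cv2.imwrite('pics/scene5b.png',cv2.resize(im[150:300,150:350],None,fx=4,fy=4,interpolation=cv2.INTER_CUBIC))
```

```text
[641.182  11.737 177.231] 9.4 [-3.096  0.063  6.053] 13.82629635176232 [ 0.063  0.75  -0.057]
```

View pics/scene5b.png

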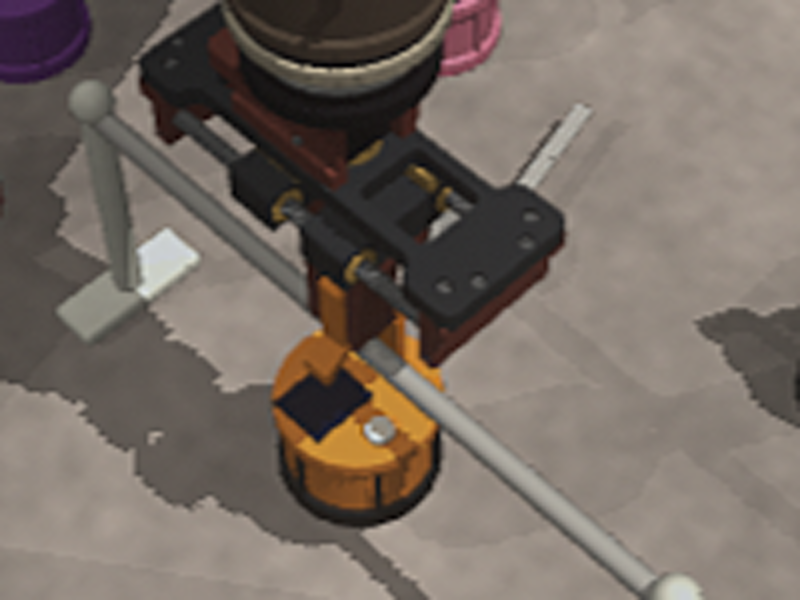

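Request:
{"op": "apply_moves", "data": {"delta_rot": [[0, 0, 0], [0, 0, 0], [0, 0, 0], [0, 0, 0], [0, 0, 0]], "translation": [[0, 0, -0.02], [0, 0, 0], [0, 0, 0], [0, 0, 0], [0, 0, 0]], "fingers": [1, 1, 1, 1, 1], "newtons": 5}}

```text
clock: 10.07
position: [641.2, 11.9, 177.3]
ee_rot: [[0.244, 0.97, 0.0], [0.97, -0.244, 0.0], [0.0, 0.0, -1.0]]
contact_force: [1.0, 0.7, 0.6]
opening: 13.9
```

Load is now on the rail with near-zero residual force; release.

Request:
{"op": "apply_moves", "data": {"delta_rot": [[0, 0, 0], [0, 0, 0], [0, 0, 0], [0, 0, 0], [0, 0, 0]], "translation": [[0, 0, 0], [0, 0, 0], [0, 0, 0], [0, 0, 0], [0, 0, 0]], "fingers": [0.8, 0.75, 0.7, 0.6, 0.5]}}

```text
clock: 10.7
position: [641.0, 11.7, 177.2]
ee_rot: [[0.244, 0.97, -0.0], [0.97, -0.244, 0.0], [-0.0, -0.0, -1.0]]
contact_force: [0.5, 0.5, -0.2]
opening: 41.7
```

Run:
```python
from h import *
s=sense();print(s['position'],s['clock'],s['contact_force'],s['opening'])
im,d=get_image('scene')
im2,_=get_image('wrist')
a=cv2.resize(im[150:300,150:350],(533,400),interpolation=cv2.INTER_CUBIC)
cv2.imwrite('pics/s6.png',a);cv2.imwrite('pics/w6.png',im2)
```

```text
[640.99458836  11.73170612 177.22587433] 10.7 [ 0.54223146  0.5436655  -0.18060749] 41.669419593621754
```

View pics/s6.png

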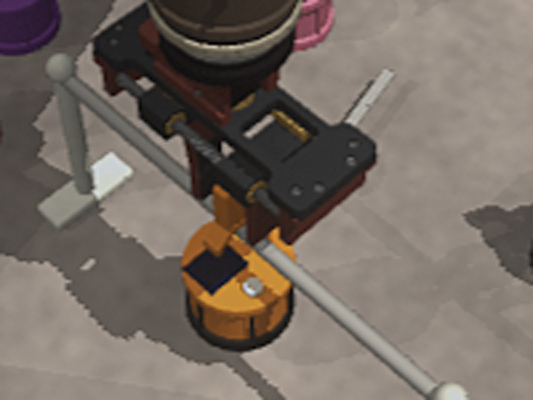

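View pics/w6.png

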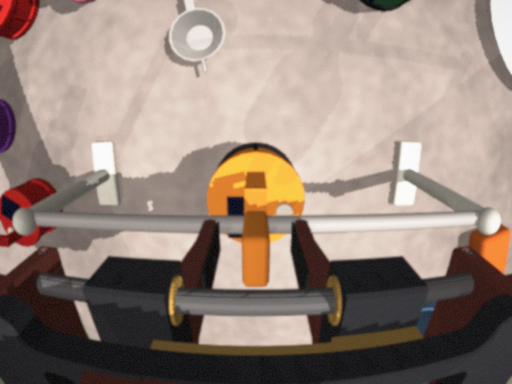

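Released and hanging with the fin clear of both fingers. Rise straight up.

Request:
{"op": "apply_moves", "data": {"delta_rot": [[0, 0, 0], [0, 0, 0], [0, 0, 0], [0, 0, 0], [0, 0, 0]], "translation": [[0, 0, -0.1], [0, 0, -0.4], [0, 0, -0.7], [0, 0, -0.8], [0, 0, -0.6]], "fingers": [0.4, 0.4, 0.4, 0.4, 0.4]}}

```text
clock: 11.42
position: [641.4, 11.5, 284.1]
ee_rot: [[0.244, 0.97, 0.002], [0.97, -0.244, 0.0], [0.001, 0.002, -1.0]]
contact_force: [0.2, 0.2, -0.4]
opening: 52.3
```

Request:
{"op": "apply_moves", "data": {"delta_rot": [[0, 0, 0], [0, 0, 0], [0, 0, 0], [0, 0, 0], [0, 0, 0]], "translation": [[0, -0.5, 0], [0, -0.8, 0], [0, -0.8, 0], [0, -0.8, 0], [0, -0.5, 0]], "fingers": [0.4, 0.4, 0.4, 0.4, 0.4]}}

```text
clock: 12.05
position: [508.1, 45.1, 282.5]
ee_rot: [[0.243, 0.97, 0.001], [0.97, -0.243, 0.001], [0.001, 0.001, -1.0]]
contact_force: [1.5, 1.1, 0.8]
opening: 52.7
```

Request:
{"op": "apply_moves", "data": {"delta_rot": [[0, 0, 0], [0, 0, 0], [0, 0, 0], [0, 0, 0], [0, 0, 0]], "translation": [[0, 0, 0], [0, 0, 0], [0, 0, 0], [0, 0, 0], [0, 0, 0]], "fingers": [0.4, 0.4, 0.4, 0.4, 0.4]}}

```text
clock: 12.68
position: [509.3, 44.7, 281.1]
ee_rot: [[0.244, 0.97, -0.0], [0.97, -0.244, -0.0], [-0.0, -0.0, -1.0]]
contact_force: [0.5, -0.3, 0.0]
opening: 52.6
```

```bash
cat > chk.py <<'E'
from h import *
import sys
np.set_printoptions(precision=1,suppress=True)
s=sense();print(s['position'],s['clock'],s['contact_force'])
for n in('scene','top','wrist'):
    im,d=get_image(n);cv2.imwrite(f'pics/{n}{sys.argv[1]}.png',im)
    P=wcloud(d,s) if n=='wrist' else cloud(n,d)
    hsv=cv2.cvtColor(im,cv2.COLOR_BGR2HSV)
    X=(P[...,:2]-[641,13.4])@[.970,-.2436];Y=(P[...,:2]-[641,13.4])@[.2436,.970]
    a=(hsv[...,0]>=10)&(hsv[...,0]<25)&(hsv[...,1]>120)&(d>0)&(abs(X)<70)&(abs(Y)<60)
    for lo,hi in((95,112),(165,194),(194,215)):
        k=a&(P[...,2]>lo)&(P[...,2]<hi)
        if k.sum()>5: print(n,lo,k.sum(),'X',np.percentile(X[k],[1,50,99]),'Y',np.percentile(Y[k],[1,50,99]),'z',np.percentile(P[...,2][k],[1,50,99]))
E
python3 chk.py 7; python3 -c "
import cv2;im=cv2.imread('pics/scene7.png');cv2.imwrite('pics/scene7b.png',cv2.resize(im[150:300,150:350],None,fx=4,fy=4))"
```

```text
[509.3  44.7 281.1] 12.675 [ 0.5 -0.3  0. ]
scene 95 656 X [-36.9  10.2  39.7] Y [-38.7  10.4  37.1] z [ 97.1 103.8 106.7]
scene 165 148 X [-11.4   6.4  16. ] Y [-5.4  4.1  5.9] z [165.4 178.8 193.7]
scene 194 138 X [-12.9   2.3  15.7] Y [-7.5  0.3  5.5] z [194.2 200.5 203.1]
top 95 134 X [-32.5  -7.6  32.1] Y [-40.5 -30.4 -15.1] z [ 97.5 103.2 106.4]
wrist 95 1691 X [-39.8 -14.3  23.3] Y [-38.9   0.3  35. ] z [ 97.2 104.6 106.8]
wrist 194 218 X [-10.9  -0.1  12.7] Y [-8.5 -2.2  4.9] z [199.  201.5 203.1]
```

View pics/scene7b.png

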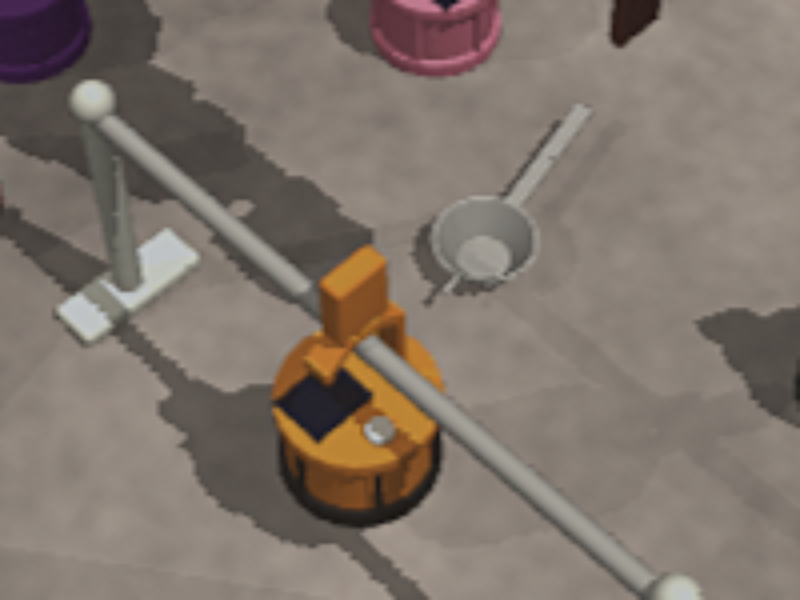

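View pics/scene7.png

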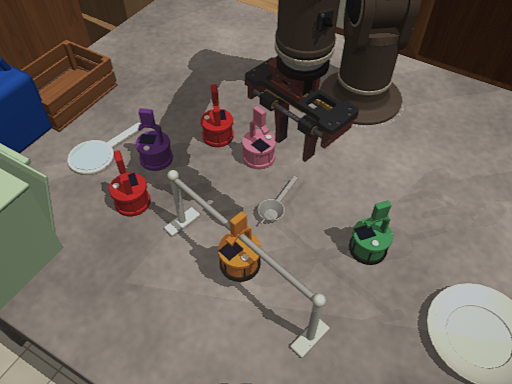

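Request:
{"op": "apply_moves", "data": {"delta_rot": [[0, 0, 0], [0, 0, 0], [0, 0, 0], [0, 0, 0], [0, 0, 0]], "translation": [[0, 0, 0], [0, 0, 0], [0, 0, 0], [0, 0, 0], [0, 0, 0]], "fingers": [0.4, 0.4, 0.4, 0.4, 0.4]}}

```text
clock: 13.45
position: [509.1, 44.9, 281.2]
ee_rot: [[0.244, 0.97, 0.0], [0.97, -0.244, 0.0], [0.0, -0.0, -1.0]]
contact_force: [-0.5, 0.1, 0.4]
opening: 52.6
```

Request:
{"op": "apply_moves", "data": {"delta_rot": [[0, 0, 0], [0, 0, 0], [0, 0, 0], [0, 0, 0], [0, 0, 0]], "translation": [[0, 0, 0], [0, 0, 0], [0, 0, 0], [0, 0, 0], [0, 0, 0]], "fingers": [0.4, 0.4, 0.4, 0.4, 0.4]}}

```text
clock: 14.08
position: [509.1, 44.9, 281.2]
ee_rot: [[0.244, 0.97, -0.0], [0.97, -0.244, -0.0], [-0.0, -0.0, -1.0]]
contact_force: [0.4, -0.2, 0.7]
opening: 52.6
```

```bash
python3 chk.py 8
python3 - <<'E'
import cv2,numpy as np
for n,q in(('scene',[(180,300),(220,265)]),):
    a=cv2.imread(f'pics/{n}7.png').astype(int);b=cv2.imread(f'pics/{n}8.png').astype(int)
    d=abs(a-b).max(2);print((d[200:290,210:270]>40).sum(),(d>40).sum())
o=cv2.imread('pics/scene0.png').astype(int);print('green diff',(abs(o-b).max(2)[195:270,340:400]>60).sum())
E
```

```text
[509.1  44.9 281.2] 14.075 [ 0.4 -0.2  0.7]
scene 95 656 X [-37.2  10.2  39.6] Y [-39.3  10.6  36.8] z [ 96.4 103.8 107.2]
scene 165 145 X [-12.    6.4  16. ] Y [-5.8  4.1  5.6] z [165.6 179.8 193.3]
scene 194 137 X [-13.5   2.   15.8] Y [-7.7  0.3  5.3] z [194.1 200.3 203.2]
top 95 135 X [-32.3  -7.7  32.4] Y [-40.5 -30.4 -15. ] z [ 95.6 103.2 106.5]
wrist 95 1681 X [-40.  -14.7  23.6] Y [-38.7   0.5  35.1] z [ 97.3 104.7 107. ]
wrist 194 214 X [-11.2   0.1  12.6] Y [-8.3 -2.   4.2] z [199.7 201.5 203. ]
1 24
green diff 0
```

Still, upright, centred and untouched.

```bash
python3 -c "
from cell import *
print(sign_off())"
```

```text
the job is handed in; nothing more can be done
None
```

The amber lantern now hangs upright from its hook on the rail, and the job is handed in at about 14 s of the 42 s allowed. I pinched its fin, turned it square to the rail, slid it in with the rail passing through the gap, and let it down. I then released it and moved the gripper well clear.

- **Height:** the top of the fin is at about 201–203 mm, against 201 mm expected when seated.
- **Position:** it sits about 2 mm from the middle of the rail, with the body centred under the seat to within about 2 mm.
- **Stillness:** two pictures about 1.4 s apart show no motion.
- **Green lantern:** its part of the picture is unchanged from the start.
- **Forces:** readings between moves never rose above about 9 N, counting the light press as the hook met the rail.

The scene and top cameras disagreed by about 5 mm along x. I resolved this with the wrist camera and by averaging, and it had no effect on the fit. No check failed.

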